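# Mount the matching hub foot and build the tiered pantry carousel

## Robot

A 7-joint arm with a two-finger parallel gripper is mounted at the origin on the work surface. World frame = base frame: x ahead of the robot, y to its left, z up, the work surface at z = 0. Lengths are in m, angles in rad, forces in N, time in s.
With the tool pointing down it reaches from about 0.4 to 0.875 m from the base axis. Payload 19.3 kg.
Tool frame: the origin (TCP) lies midway between the tips of the shut fingers; the grasp point (between the pads) lies 19 mm behind it; x points along the fingers, y is the direction in which the jaws open and shut, and the axes are right-handed (so a half turn about x gives the same grasp; the last joint's range is limited). The gripper opens to 85 mm and grips with 20 to 120 N. Pads are 22 mm wide; open, the fingers measure 114 mm over their backs; the gripper's body (76 mm by 85 mm) begins 54 mm behind the grasp point. The pads swing forward as they close: fully open they stand 13 mm farther back than shut.
Start: joints at [-1.223, 0.521, -0.036, 1.599, 0.021, 1.021, -0.113], TCP at [0.254, 0.571, 0.207] pointing down, gripper open.
Joint ranges: [-2.91, 2.91], [-0.3, 2.13], [-1.5, 1.42], [0.17, 2.43], [-1.26, 4.41], [0.16, 1.93], [-2.52, 2.52]. Speed limits (rad/s): [1.89, 1.89, 2.39, 2.39, 3.01, 3.01, 3.01].

## Interface

Orientations are given as [roll, pitch, yaw] about the fixed x, y, z axes, in that order (R = Rz(yaw) Ry(pitch) Rx(roll)).
In Python, from workcell import telemetry, vision, workorder gives the robot as it stands. The module is installed in compiled form; this text tells all that it offers.
- The arm moves only by the tool play_rows, never from a script. Its argument "deltas" is a list of rows, each a list of 7 numbers: the shift along the world's x, y, z in mm, then the turn, a rotation vector about the world's x, y, z in degrees, then the finger opening in mm, from 0 to 85.4. In form: [[x, y, z, wx, wy, wz, jaw], ...]. A call has 1 to 8 rows; each row shifts and turns the commanded pose from where the row before left it; what a row does not reach is not made up. A row lasts 1/8 s, in which the tool goes at most 62.5 mm and 10.7 degrees, less where a joint would pass 70% of its speed; a pose out of reach is approached as far as the arm can. A call with a gripper value outside its range is refused whole. The fingers move at their own pace and stop on an object; "grip_force" is the grip in N (left out, the last holds). Time passes only in rows, so rows that do not move let the fingers close. It gives the time, the measured TCP pose, the force and the opening at its end, in the units of the state.
- telemetry.observe(): the state, without advancing time (a new reading comes with each control period).
- vision.grab_frame(name): name is "scene" or "top"; returns the picture (400x640x3 uint8, red, green, blue); there is no depth.
- vision.camera_info(name): a dict with "mtx" (3x3 intrinsics, pixels), "rvec" (rotation vector, rad) and "tvec" (3), from world to camera coordinates, as OpenCV has them. Camera axes: x right, y down, z forward; pixel columns grow to the right and rows downward; lengths in m; the calibration is good to about 2 mm. A picture is of the moment at which its call begins. camera_info takes no time and is no camera call.
- workorder.job_done(): hands the job in, once; it reports no verdict.
The state is a dict: "clock": time; "qpos": joint angles; "qd": joint speeds; "joint_efforts": joint torques, N m; "position": TCP position; "tool_rot": TCP orientation; "force": force on the tool from outside, world axes, zero at the start; "moment": the same for the moment, N m; "grip_width": finger opening in m.
Only numpy, scipy, OpenCV 4.12 (cv2) and the standard library are available. Lean on these libraries where they do the work, as an engineer would, in place of code of your own. Each camera call takes 0.05 s, during which the arm holds its last target. There are 200 camera calls.

## Task

Find the hub foot whose bolt holes match the three studs on the steel plate and set it fully home on the studs; then thread every plastic tier that is there down its post, neck up, widest at the bottom and narrowest on top, each lying flat and fully home. Stand the two spare feet upright and flat on the floor of the grey tray, and leave the glass jar, the coaster and the scraper where they are.

Things in the scene. Friction and masses are not known exactly. Their poses are not given: they have to be found in the camera images.
- plate_top (a point): Dark steel plate 120 x 120 x 8 mm fixed to the shelf, with three upright brass studs of diameter 10 mm, 16 mm high with tapered tips, on a circle of radius 38 mm at 0, 120 and 240 degrees from the plate's own x axis. Point: centre of the plate's upper face (8 mm above the shelf), z up.
- foot_a_mid (a point): Loose hub foot: square green metal flange 104 x 104 x 8 mm; round shoulder, diameter 40 mm, to 18 mm above the underside; then a round upright steel post, diameter 21 mm, tip (last 8 mm tapered) 87 mm above the underside. 0.25-0.5 kg. Hold by the post. Point: on the post axis 44 mm above the underside; z up, x, y square to the sides. 3 holes, diameter 14 mm, radius 38 mm, at 0, 120 and 240 deg from x.
- foot_b_mid (a point): Loose hub foot: square green metal flange 104 x 104 x 8 mm; round shoulder, diameter 40 mm, to 18 mm above the underside; then a round upright steel post, diameter 21 mm, tip (last 8 mm tapered) 87 mm above the underside. 0.25-0.5 kg. Hold by the post. Point: on the post axis 44 mm above the underside; z up, x, y square to the sides. 3 holes, diameter 14 mm, radius 29 mm, at 0, 120 and 240 deg from x.
- foot_c_mid (a point): Loose hub foot: square green metal flange 104 x 104 x 8 mm; round shoulder, diameter 40 mm, to 18 mm above the underside; then a round upright steel post, diameter 21 mm, tip (last 8 mm tapered) 87 mm above the underside. 0.25-0.5 kg. Hold by the post. Point: on the post axis 44 mm above the underside; z up, x, y square to the sides. 4 holes, diameter 14 mm, radius 38 mm, at 45, 135, 225 and 315 deg from x.
- tray_in (a point): Shallow grey plastic tray fixed to the shelf, 285 x 165 mm outside, 22 mm high, 5 mm walls: room for two feet side by side along its x (long) axis, set square to its walls. Point: centre of the inner floor (about 5 mm above the shelf), z up, y across.
- tier_1_mid (a point): Loose round blue plastic carousel tier (may be absent): disc of diameter 120 mm, 5 mm thick, at the bottom, with a round neck of diameter 42 mm rising above it to 20 mm above the underside; a hole of diameter 29 mm goes right through. 40 to 110 g. Can be held by the neck. Point: on its axis, half-way up (10 mm above the underside), z up.
- tier_2_mid (a point): Loose round black plastic carousel tier (may be absent): disc of diameter 104 mm, 5 mm thick, at the bottom, with a round neck of diameter 42 mm rising above it to 20 mm above the underside; a hole of diameter 29 mm goes right through. 40 to 110 g. Can be held by the neck. Point: on its axis, half-way up (10 mm above the underside), z up.
- tier_3_mid (a point): Loose round orange plastic carousel tier (may be absent): disc of diameter 88 mm, 5 mm thick, at the bottom, with a round neck of diameter 42 mm rising above it to 20 mm above the underside; a hole of diameter 29 mm goes right through. 40 to 110 g. Can be held by the neck. Point: on its axis, half-way up (10 mm above the underside), z up.
- tier_4_mid (a point): Loose round white plastic carousel tier (may be absent): disc of diameter 72 mm, 5 mm thick, at the bottom, with a round neck of diameter 42 mm rising above it to 20 mm above the underside; a hole of diameter 29 mm goes right through. 40 to 110 g. Can be held by the neck. Point: on its axis, half-way up (10 mm above the underside), z up.
- jar_mid (a point): Bystander: glass cookie jar with metal twist cap, diameter 110 mm, 170 mm high; point at half height on its axis.
- coaster_center (a point): Bystander: blue ceramic coaster, diameter 92 mm, 8 mm thick; point at its centre.
- scraper_mid (a point): Bystander: scraper with yellow silicone blade, about 190 mm long, 52 mm wide and 14 mm high, lying flat; point 7 mm up near its middle, x towards the blade.
There are look-alikes about, which are no part of the job. What is shaped like the part that bears tier_2_mid but red or turquoise is not meant. What is shaped like the part that bears tier_1_mid but pink or red is not meant.

How it is judged:
On the way:
1. the matching foot sits fully home on the three studs (horizontal distance between foot_a_mid and plate_top below 0.005 m and z of foot_a_mid in the frame of plate_top between 0.04 and 0.047 m and angle between foot_a_mid's own z axis and vertical below 0.05 rad), for 0.2 s.
At the end, for the whole second after the job is handed in: Matching foot flat on the plate over the studs (5 mm); each tier on its post (8 mm of axis), neck up, flat within 0.06 rad, home on shoulder or tier below (4 mm), wider below narrower; spare feet upright on the tray floor (within 100 mm lengthwise, 40 mm across of its centre) (all of step 1 and horizontal distance between each of tier_1_mid, tier_2_mid, tier_3_mid, tier_4_mid and foot_a_mid below 0.008 m and angle between each of tier_1_mid, tier_2_mid, tier_3_mid, tier_4_mid, foot_b_mid, foot_c_mid's own z axis and vertical below 0.06 rad and z of tier_1_mid in the frame of plate_top between 0.024 and 0.032 m and z of each of tier_2_mid, tier_3_mid, tier_4_mid in the frame of tier_1_mid above 0.015 m and (z of tier_2_mid in the frame of plate_top between 0.024 and 0.032 m or z of tier_2_mid in the frame of plate_top between 0.044 and 0.052 m) and z of each of tier_3_mid, tier_4_mid in the frame of tier_2_mid above 0.015 m and (z of tier_3_mid in the frame of plate_top between 0.024 and 0.032 m or z of tier_3_mid in the frame of plate_top between 0.044 and 0.052 m or z of tier_3_mid in the frame of plate_top between 0.064 and 0.072 m) and z of tier_4_mid in the frame of tier_3_mid above 0.015 m and (z of tier_4_mid in the frame of plate_top between 0.024 and 0.032 m or z of tier_4_mid in the frame of plate_top between 0.044 and 0.052 m or z of tier_4_mid in the frame of plate_top between 0.064 and 0.072 m or z of tier_4_mid in the frame of plate_top between 0.084 and 0.092 m) and x of foot_b_mid in the frame of tray_in between -0.1 and 0.1 m and y of foot_b_mid in the frame of tray_in between -0.04 and 0.04 m and z of foot_b_mid in the frame of tray_in between 0.038 and 0.05 m and x of foot_c_mid in the frame of tray_in between -0.1 and 0.1 m and y of foot_c_mid in the frame of tray_in between -0.04 and 0.04 m and z of foot_c_mid in the frame of tray_in between 0.038 and 0.05 m); the robot touches nothing.
It fails at once if the glass cookie jar is shifted by more than 40 mm or knocked over (distance of jar_mid from where it was at the start of the episode above 0.04 m).
It fails at once if the ceramic coaster is shifted by more than 40 mm or knocked over (distance of coaster_center from where it was at the start of the episode above 0.04 m).
It fails at once if the scraper is shifted by more than 40 mm or knocked over (distance of scraper_mid from where it was at the start of the episode above 0.04 m).
Of tier_1, tier_2, tier_3, tier_4 only 3 to 4 are there at a start; the rules pass over those that are not, and their reading is None.
At some moment in a run one of tier_1, tier_2, tier_3, tier_4 may be knocked a few centimetres aside while the robot is not near it.
Once in a run the grip may slacken for a moment while it holds something.
It also fails if it takes over 210 s, if anything falls off the work surface, if the arm or the gripper's body presses on something with over 40 N, if the wrist force passes 120 N, or if a joint passes its speed limit or range.

## Working session

There is one attempt and no reset: what is moved stays moved. The work goes in short steps, Python scripts to look and compute and a tool call to move; the robot and the scene stay as the last step left them, time stands still between calls to the robot, and variables do not carry over. Pictures are saved under pics/ and viewed, about 12 in all and at most 16, crops included, and the job is handed in when it is done.

Besides the shell and the picture viewer there is one more tool, called after "Call:" as a command line: name --pt "numbers of a row" for each row, then --argument value for the rest. play_rows: Moves the arm, as the interface text tells. Its arguments: {"type":"object","properties":{"deltas":{"type":"array","items":{"type":"array","items":{"type":"number"}}},"grip_force":{"type":"number"}},"required":["deltas"]}

```bash
mkdir -p pics
cat > h.py <<'E'
import numpy as np,cv2
from workcell import telemetry,vision,workorder
def cam(n):
    c=vision.camera_info(n);K=np.array(c['mtx'],float);r=np.array(c['rvec'],float);t=np.array(c['tvec'],float).reshape(3)
    return K,cv2.Rodrigues(r)[0],t
def grab(n,f=None):
    im=vision.grab_frame(n)
    if f: cv2.imwrite('pics/'+f,im[:,:,::-1])
    return im
def w(n,u,v,z):
    K,R,t=cam(n);d=R.T@np.linalg.solve(K,[u,v,1.]);c=-R.T@t
    return c+d*(z-c[2])/d[2]
def px(n,P):
    K,R,t=cam(n);q=K@(R@np.array(P,float)+t);return q[:2]/q[2]
E
python3 - <<'E'
from h import *
grab('top','t0.png');grab('scene','s0.png')
for n in('top','scene'):
    K,R,t=cam(n);print(n,K.round(1).tolist(),(-R.T@t).round(3),R.round(3).tolist())
print(telemetry.observe())
E
```

```text
top [[493.7, 0.0, 319.7], [0.0, 493.7, 194.4], [0.0, 0.0, 1.0]] [ 0.361 -0.035  1.683] [[-0.011, -1.0, -0.006], [-0.998, 0.011, -0.063], [0.063, 0.005, -0.998]]
scene [[472.9, 0.0, 313.9], [0.0, 472.9, 199.5], [0.0, 0.0, 1.0]] [ 1.536 -0.571  0.874] [[0.458, 0.889, 0.009], [0.494, -0.246, -0.834], [-0.739, 0.387, -0.552]]
{'clock': 0.1, 'qpos': array([-1.22316356,  0.52197965, -0.03635031,  1.59991775,  0.02118658,
        1.0211504 , -0.11280649]), 'qd': array([ 0.00106208, -0.00153707,  0.00180638, -0.00256106,  0.00054734,
        0.00016872,  0.00053075]), 'joint_efforts': array([ 3.32347394e-03, -9.28493071e+01,  1.98411405e+00, -3.70526254e+01,
        1.80845358e-02,  5.47621297e-03, -7.93936692e-05]), 'position': array([0.2534954 , 0.57092073, 0.20647924]), 'tool_rot': array([-1.52094793,  1.56972547, -1.93878595]), 'force': array([-0.20872762, -0.3618506 ,  0.00543215]), 'moment': array([0.01580747, 0.01045843, 0.04330149]), 'grip_width': 0.08543476541307332}
```

View pics/t0.png

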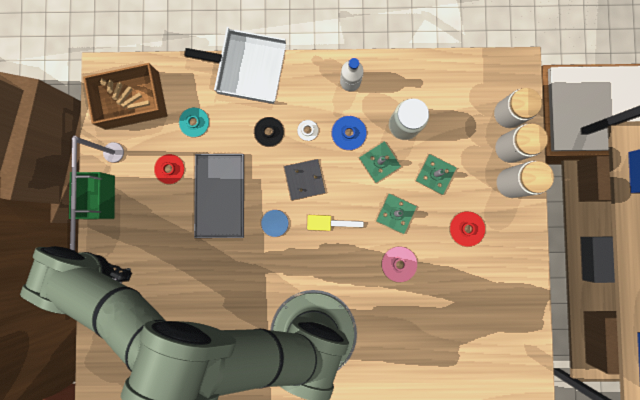

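View pics/s0.png

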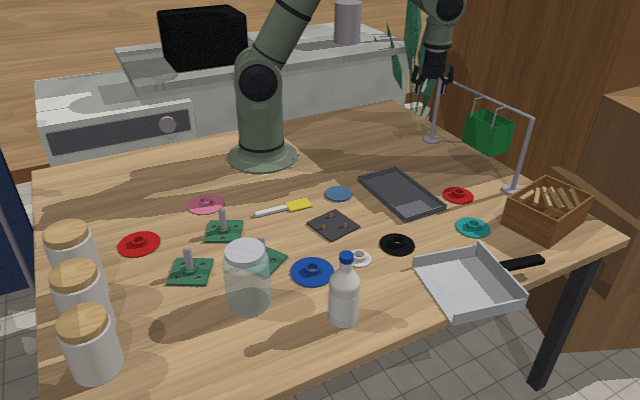

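The top view shows blue (349,133), white (308,130) and black (269,132) tiers, with no orange. Also: plate (305,180), tray (219,195), feet at (381,161), (436,174), (397,213), jar (410,120), coaster (275,223), scraper (335,223). I'll zoom on the feet and plate.

Run:
```python
from h import *
im=cv2.imread('pics/t0.png')
c=im[135:240,275:465];cv2.imwrite('pics/c0.png',cv2.resize(c,None,fx=4.2,fy=4.2,interpolation=cv2.INTER_CUBIC))
hsv=cv2.cvtColor(im,cv2.COLOR_BGR2HSV)
for nm,lo,hi,z,box in [('green',(60,80,40),(90,255,200),.006,(350,465,135,240)),('blue',(105,150,60),(125,255,255),.005,(325,375,110,155)),('coaster',(95,80,60),(125,255,255),.008,(255,295,205,240)),('black',(0,0,0),(180,255,50),.005,(250,290,112,152)),('white',(0,0,190),(180,60,255),.02,(293,322,115,145)),('plate',(0,0,0),(180,90,110),.008,(280,330,155,203))]:
    m=cv2.inRange(hsv,lo,hi);k=np.zeros_like(m);x0,x1,y0,y1=box;k[y0:y1,x0:x1]=m[y0:y1,x0:x1]
    cs,_=cv2.findContours(cv2.morphologyEx(k,cv2.MORPH_CLOSE,np.ones((3,3))),cv2.RETR_EXTERNAL,cv2.CHAIN_APPROX_NONE)
    for q in cs:
        if cv2.contourArea(q)<150: continue
        W=np.array([w('top',a[0][0],a[0][1],z)[:2]*1000 for a in q],np.float32)
        r=cv2.minAreaRect(W);e=cv2.minEnclosingCircle(W)
        print(nm,cv2.contourArea(q),'rect',np.round(r[0]),np.round(r[1]),round(r[2],1),'circ',np.round(e[0]),round(e[1],1))
for u,v in[(196,153),(243,153),(244,237),(196,239)]: print('tray',w('top',u,v,.022).round(3))
print('jar top',w('top',411,112,.17).round(3))
print('scr',[w('top',*p,.01).round(3).tolist() for p in [(307,222),(367,225)]])
```

```text
green 830.0 rect [ 400. -285.] [100. 101.] 64.0 circ [ 400. -285.] 68.8
green 812.5 rect [ 532. -422.] [100. 100.] 62.2 circ [ 532. -423.] 68.4
green 810.0 rect [ 577. -233.] [101. 101.] 32.1 circ [ 577. -232.] 68.9
blue 829.0 rect [ 678. -128.] [112. 112.] 44.5 circ [ 678. -128.] 57.8
coaster 506.0 rect [373. 128.] [86. 86.] 44.5 circ [372. 128.] 44.6
black 591.5 rect [685. 147.] [93. 94.] 89.7 circ [686. 146.] 49.2
white 316.5 rect [686.  14.] [68. 69.] 89.3 circ [686.  13.] 36.2
plate 1121.0 rect [519.  25.] [118. 118.] 11.7 circ [518.  26.] 80.5
tray [0.611 0.392 0.022]
tray [0.609 0.232 0.022]
tray [0.325 0.229 0.022]
tray [0.32  0.39  0.022]
jar top [ 0.709 -0.313  0.17 ]
scr [[0.373, 0.017, 0.01], [0.361, -0.185, 0.01]]
```

View pics/c0.png

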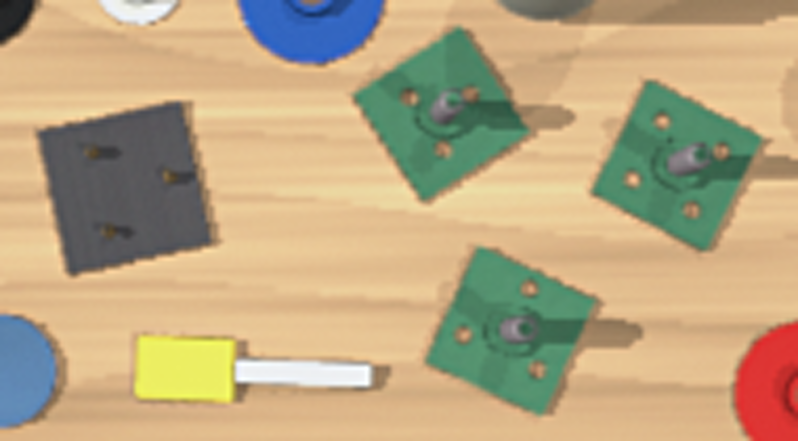

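The crop shows the foot at (397,213) with wide-spaced holes (R≈38), which makes it foot a. The foot at (381,161) has narrow holes (foot b), and the one at (436,174) has 4 holes (foot c). Next I'll compute the yaws.

Run:
```python
from h import *
from scipy.spatial.transform import Rotation as Ro
def f(pts,z,n=3):
    P=np.array([w('top',275+(x+.5)/4.2-.5,135+(y+.5)/4.2-.5,z)[:2]*1000 for x,y in pts]);c=P.mean(0)
    d=P-c;a=np.degrees(np.arctan2(d[:,1],d[:,0]));print(c.round(1),np.hypot(*d.T).round(1),(a%(360/n)).round(1))
print('a');f([(530,288),(463,334),(538,370)],.007)
print('b');f([(409,97),(470,93),(443,149)],.007)
print('c');f([(662,121),(722,151),(632,179),(692,210)],.007,4)
print('plate');f([(90,151),(167,176),(105,230)],.024)
im=cv2.imread('pics/t0.png');hs=cv2.cvtColor(im,cv2.COLOR_BGR2HSV)
o=telemetry.observe();R=Ro.from_euler('xyz',o['tool_rot']).as_matrix();print(R.round(3))
c=im[155:205,278:332];cv2.imwrite('pics/c1.png',cv2.resize(c,None,fx=10,fy=10,interpolation=cv2.INTER_CUBIC))
```

```text
a
[ 399.2 -285. ] [38.1 38.3 38.6] [94.2 93.4 94.1]
b
[ 576.6 -232.1] [28.8 29.  29.5] [62.3 63.6 62.6]
c
[ 531.8 -422.8] [37.9 38.4 38.3 38.2] [17.2 16.9 16.4 17. ]
plate
[518.7  27.9] [37.3 38.  37.9] [40.8 41.1 40.1]
[[-0.     0.406  0.914]
 [-0.001  0.914 -0.406]
 [-1.    -0.001  0.   ]]
```

View pics/c1.png

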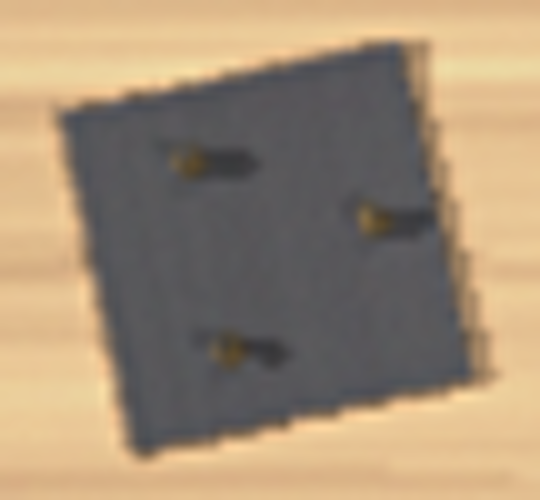

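Call:
play_rows --pt "32 -46 0 0 0 -8 85" --pt "32 -46 0 0 0 -8 85" --pt "32 -46 0 0 0 -8 85" --pt "32 -46 0 0 0 -8 85" --pt "32 -46 0 0 0 -8 85" --pt "32 -46 0 0 0 -8 85" --pt "32 -46 0 0 0 -9 85" --pt "32 -46 0 0 0 -9 85" --grip_force 60

```text
clock: 1.1
position: [0.5103, 0.2016, 0.207]
tool_rot: [-2.009, 1.571, 2.7]
force: [-0.4, 0.8, -0.3]
grip_width: 0.085
```

Call:
play_rows --pt "-12 -54 -5 0 0 0 85" --pt "-12 -54 -5 0 0 0 85" --pt "-12 -54 -5 0 0 0 85" --pt "-12 -54 -5 0 0 0 85" --pt "-12 -54 -5 0 0 0 85" --pt "-12 -54 -5 0 0 0 85" --pt "-12 -54 -5 0 0 0 85" --pt "-12 -54 -5 0 0 0 85"

```text
clock: 2.1
position: [0.413, -0.2303, 0.1668]
tool_rot: [2.221, 1.571, 0.652]
force: [-0.1, 0.3, -0.7]
grip_width: 0.0851
```

Run:
```python
from h import *
from scipy.spatial.transform import Rotation as Ro
P=[w('top',278+(x+.5)/10-.5,155+(y+.5)/10-.5,.016)[:2]*1000 for x,y in [(187,161),(370,218),(228,350)]]
c=np.mean(P,0);d=np.array(P)-c;print(c,np.hypot(*d.T),np.degrees(np.arctan2(d[:,1],d[:,0]))%120)
P=np.array([w('top',278+(x+.5)/10-.5,155+(y+.5)/10-.5,.008)[:2]*1000 for x,y in [(60,110),(410,44),(472,382),(140,455)]])
print(P.mean(0),[ (np.hypot(*e).round(),(np.degrees(np.arctan2(e[1],e[0]))%90).round(1)) for e in np.roll(P,-1,0)-P])
o=telemetry.observe();print(o['qpos'].round(2),o['position'],Ro.from_euler('xyz',o['tool_rot']).as_matrix().round(3))
```

```text
[519.37947745  26.97334929] [37.75323362 37.69090237 38.11431173] [41.6648153  42.35389216 42.0902173 ]
[518.58414184  24.28514824] [(np.float64(122.0), np.float64(10.1)), (np.float64(118.0), np.float64(9.7)), (np.float64(116.0), np.float64(11.8)), (np.float64(121.0), np.float64(12.6))]
[ 0.04  0.37  0.43  2.05 -0.22  0.77  0.61] [ 0.41302419 -0.23032598  0.16682094] [[ 0.     1.     0.001]
 [ 0.     0.001 -1.   ]
 [-1.     0.    -0.   ]]
```

Call:
play_rows --pt "-7 -28 0 0 0 0 85" --pt "-6 -27 0 0 0 0 85" --pt "0 0 -40 0 0 0 85" --pt "0 0 -40 0 0 0 85" --pt "0 0 -30 0 0 0 50" --pt "0 0 -12 0 0 0 20" --pt "0 0 0 0 0 0 10" --pt "0 0 0 0 0 0 10"

```text
clock: 3.1
position: [0.401, -0.2841, 0.0459]
tool_rot: [1.084, 1.57, -0.486]
force: [-0.3, -0.4, -4.0]
grip_width: 0.0177
```

Call:
play_rows --pt "0 0 0 0 0 0 10" --pt "0 0 0 0 0 0 10"

```text
clock: 3.35
position: [0.4011, -0.2839, 0.0458]
tool_rot: [1.24, 1.57, -0.329]
force: [-1.1, 2.0, 8.7]
grip_width: 0.0176
```

Call:
play_rows --pt "0 0 20 0 0 0 10" --pt "0 0 40 0 0 0 10" --pt "12 31 30 0 0 -5.3 10" --pt "12 31 0 0 0 -5.3 10" --pt "12 31 0 0 0 -5.3 10" --pt "12 31 0 0 0 -5.3 10" --pt "12 31 0 0 0 -5.3 10" --pt "12 31 0 0 0 -5.3 10"

```text
clock: 4.35
position: [0.4729, -0.0965, 0.1353]
tool_rot: [2.806, 1.57, 0.678]
force: [0.5, 0.3, -4.2]
grip_width: 0.018
```

Call:
play_rows --pt "12 31 0 0 0 -5.3 10" --pt "12 31 0 0 0 -5.3 10" --pt "11 31 0 0 0 -5.3 10" --pt "11 31 -40 0 0 -4.9 10" --pt "0 0 -10 0 0 0 10" --pt "0 0 0 0 0 0 10"

```text
clock: 5.1
position: [0.5181, 0.0259, 0.0847]
tool_rot: [-0.257, 1.57, -2.744]
force: [-0.7, -0.4, -3.1]
grip_width: 0.0178
```

Run:
```python
from h import *
a=grab('top','t1.png');b=grab('scene')
x=cv2.resize(a[120:260,240:370],None,fx=4,fy=4,interpolation=cv2.INTER_CUBIC)
b=cv2.resize(b[120:260,270:400],None,fx=4,fy=4,interpolation=cv2.INTER_CUBIC)
cv2.imwrite('pics/c2.png',np.hstack([x,b])[:,:800,::-1][:, :] if 0 else cv2.resize(np.hstack([x,b]),(800,430))[:,:,::-1])
print(telemetry.observe()['force'])
```

```text
[ 0.09626748  0.76320805 -3.14713282]
```

View pics/c2.png

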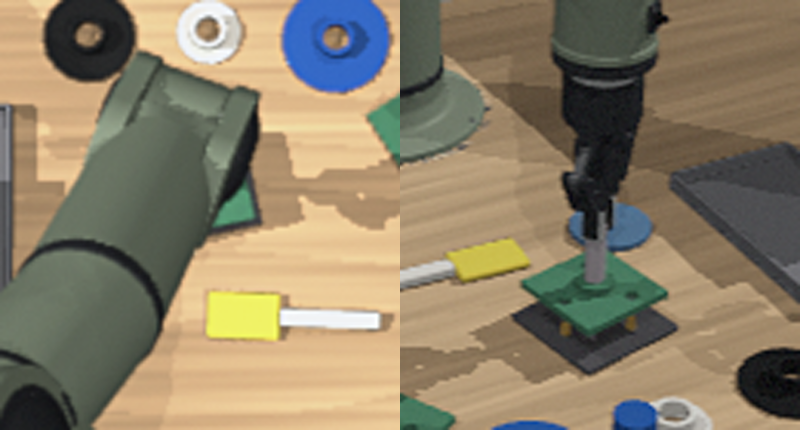

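The foot hangs level about 15 mm above the studs. The top view is blocked by the arm, so I'll overlay predictions on a scene zoom.

Run:
```python
from h import *
im=grab('scene');x0,y0,s=300,190,8
c=cv2.resize(im[y0:y0+65,x0:x0+85],None,fx=s,fy=s,interpolation=cv2.INTER_CUBIC)[:,:,::-1].copy()
def sq(cx,cy,yaw,h,z):
    a=np.radians(yaw);R=np.array([[np.cos(a),-np.sin(a)],[np.sin(a),np.cos(a)]])
    return [np.r_[R@np.array(p)*h+[cx,cy],z] for p in [(-1,-1),(1,-1),(1,1),(-1,1)]]
def T(P): return ((px('scene',P)+.5-[x0,y0])*s).astype(int)
cv2.polylines(c,[np.array([T(p) for p in sq(.519,.026,11.3,.06,.008)])],True,(255,0,0),1)
cv2.polylines(c,[np.array([T(p) for p in sq(.5173,.0253,11.3,.052,.047)])],True,(0,0,255),1)
for k in range(3):
    a=np.radians(41.3+120*k)
    for z in(.008,.024): cv2.circle(c,T([.519+.038*np.cos(a),.026+.038*np.sin(a),z]).tolist(),4,(255,255,0),1)
    P=np.array([T([.5173+.038*np.cos(a)+.007*np.cos(t),.0253+.038*np.sin(a)+.007*np.sin(t),.047]) for t in np.arange(0,6.3,.3)])
    cv2.polylines(c,[P],True,(0,255,255),1)
cv2.imwrite('pics/c3.png',c)
```

```text
(no output)
```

View pics/c3.png

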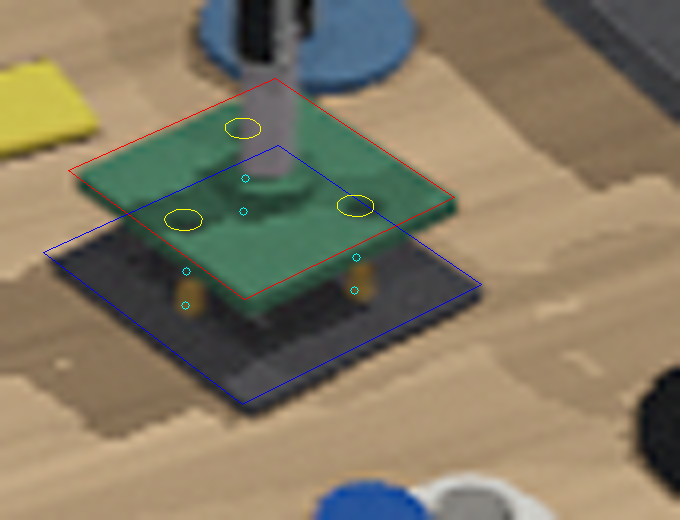

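Call:
play_rows --pt "1.5 0.5 -5 0 0 0 10" --pt "0 0 -5 0 0 0 10" --pt "0 0 -4 0 0 0 10" --pt "0 0 -3 0 0 0 10" --pt "0 0 -2 0 0 0 10" --pt "0 0 0 0 0 0 10"

```text
clock: 6.0
position: [0.5201, 0.0267, 0.0659]
tool_rot: [-0.538, 1.571, -3.025]
force: [-0.4, -1.0, -4.2]
grip_width: 0.0178
```

Call:
play_rows --pt "0 0 -2 0 0 0 10" --pt "0 0 -2 0 0 0 10" --pt "0 0 -2 0 0 0 10" --pt "0 0 -2 0 0 0 10" --pt "0 0 0 0 0 0 10"

```text
clock: 6.62
position: [0.52, 0.0267, 0.0579]
tool_rot: [-0.537, 1.571, -3.024]
force: [0.1, -0.1, -3.6]
grip_width: 0.0181
```

Run:
```python
from h import *
im=grab('scene');x0,y0,s=310,190,6
c=cv2.resize(im[y0:y0+65,x0:x0+65],None,fx=s,fy=s,interpolation=cv2.INTER_CUBIC)[:,:,::-1]
cv2.imwrite('pics/c4.png',c)
o=telemetry.observe();print(o['force'],o['position'],o['moment'])
```

```text
[-0.02264787 -0.54418031 -3.62587106] [0.52009357 0.02672024 0.05793983] [0.01895849 0.00026601 0.02043604]
```

View pics/c4.png

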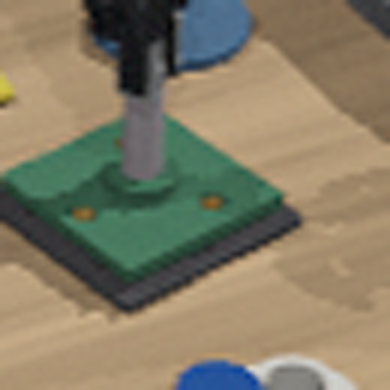

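Call:
play_rows --pt "0 0 -2 0 0 0 10" --pt "0 0 -2 0 0 0 10" --pt "0 0 0 0 0 0 10" --pt "0 0 0 0 0 0 60" --pt "0 0 0 0 0 0 85" --pt "0 0 0 0 0 0 85" --pt "0 0 0 0 0 0 85"

```text
clock: 7.55
position: [0.5202, 0.0267, 0.054]
tool_rot: [2.825, 1.571, 0.337]
force: [-0.7, 0.1, -0.5]
grip_width: 0.0852
```

Call:
play_rows --pt "0 0 30 0 0 0 85" --pt "0 0 50 0 0 0 85" --pt "9 -37 25 0 0 0 85" --pt "10 -44 0 0 0 0 85" --pt "10 -44 0 0 0 0 85" --pt "10 -44 0 0 0 0 85" --pt "9 -44 0 0 0 0 85" --pt "9 -45 0 0 0 0 85"

```text
clock: 8.55
position: [0.5773, -0.2326, 0.1589]
tool_rot: [-2.11, 1.571, 1.685]
force: [0.3, -0.1, 0.2]
grip_width: 0.085
```

Run:
```python
from h import *
o=telemetry.observe();print(o['force'],o['position'],o['moment'])
im=grab('top');grab('scene','s5.png')
c=im[60:260,180:480]
cv2.imwrite('pics/c5.png',cv2.resize(c,None,fx=2.6,fy=2.6,interpolation=cv2.INTER_CUBIC)[:,:,::-1])
```

```text
[ 0.3059763  -0.09146282  0.17717316] [ 0.57730137 -0.23256605  0.15893521] [ 0.00391022  0.00804957 -0.02016101]
```

View pics/c5.png

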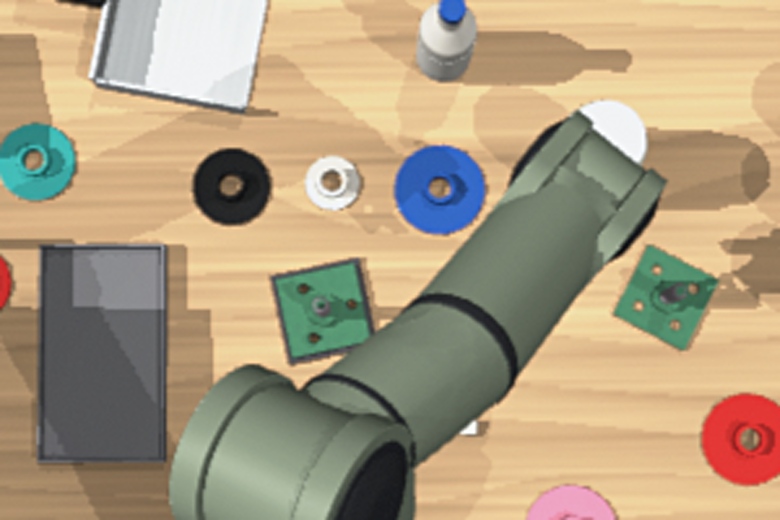

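Call:
play_rows --pt "0 0 -40 0 0 0 85" --pt "0 0 -40 0 0 0 85" --pt "0 0 -22 0 0 0 60" --pt "0 0 -11 0 0 0 30" --pt "0 0 0 0 0 0 10" --pt "0 0 0 0 0 0 10" --pt "0 0 0 0 0 0 10" --pt "0 0 0 0 0 0 10"

```text
clock: 9.65
position: [0.5776, -0.2316, 0.0469]
tool_rot: [2.189, 1.569, -0.299]
force: [0.2, 0.0, 7.5]
grip_width: 0.0175
```

Call:
play_rows --pt "0 0 20 0 0 0 10" --pt "0 0 50 0 0 0 10" --pt "0 0 50 0 0 0 10" --pt "-4 50 0 0 0 6 10" --pt "-4 50 0 0 0 6 10" --pt "-4 50 0 0 0 6 10" --pt "-4 50 0 0 0 6 10" --pt "-4 50 0 0 0 6 10"

```text
clock: 10.65
position: [0.5567, 0.0202, 0.1672]
tool_rot: [2.334, 1.57, 0.373]
force: [0.9, 0.1, -2.2]
grip_width: 0.0178
```

Call:
play_rows --pt "-4 50 0 0 0 6 10" --pt "-4 50 0 0 0 6 10" --pt "-4 50 0 0 0 6 10" --pt "-4 50 0 0 0 5 10" --pt "-4 50 0 0 0 5 10" --pt "-3 43 0 0 0 0 10" --pt "0 0 0 0 0 0 10"

```text
clock: 11.52
position: [0.5329, 0.3154, 0.1666]
tool_rot: [-3.066, 1.57, 1.747]
force: [0.4, -1.7, -3.2]
grip_width: 0.0174
```

Call:
play_rows --pt "1 -4 -40 0 0 0 10" --pt "0 0 -40 0 0 0 10" --pt "0 0 -22 0 0 0 10" --pt "0 0 -6 0 0 0 10" --pt "0 0 -4 0 0 0 10" --pt "0 0 -2 0 0 0 10" --pt "0 0 0 0 0 0 10"

```text
clock: 12.4
position: [0.5353, 0.3079, 0.0526]
tool_rot: [2.15, 1.57, 0.675]
force: [-0.3, -0.6, -3.5]
grip_width: 0.0175
```

Run:
```python
from h import *
a=grab('top');b=grab('scene')
x=cv2.resize(a[130:250,180:300],(400,400),interpolation=cv2.INTER_CUBIC)
b=cv2.resize(b[140:240,345:445],(400,400),interpolation=cv2.INTER_CUBIC)
cv2.imwrite('pics/c6.png',np.hstack([x,b])[:,:,::-1])
```

```text
(no output)
```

View pics/c6.png

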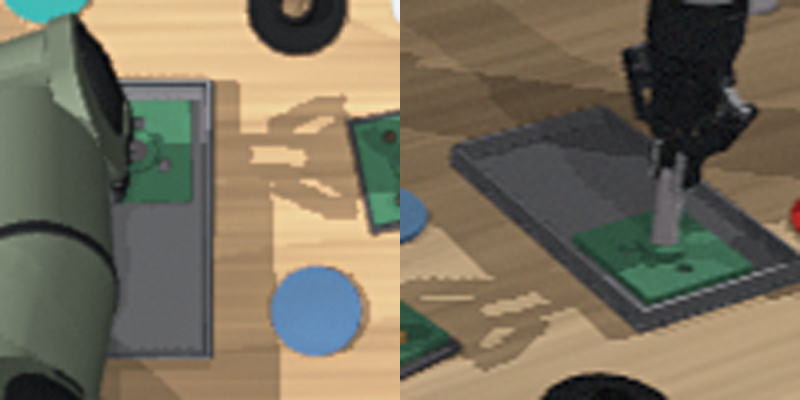

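Call:
play_rows --pt "0 0 -1 0 0 0 10" --pt "0 0 0 0 0 0 60" --pt "0 0 0 0 0 0 85" --pt "0 0 0 0 0 0 85" --pt "0 0 40 0 0 0 85" --pt "0 0 50 0 0 0 85" --pt "0 -40 23 0 0 -3 85" --pt "0 -53 0 0 0 -3 85"

```text
clock: 13.5
position: [0.5358, 0.2149, 0.1657]
tool_rot: [2.173, 1.568, 0.593]
force: [1.0, 1.0, -0.2]
grip_width: 0.0849
```

Call:
play_rows --pt "0 -53 0 0 0 -3 85" --pt "0 -53 0 0 0 -3 85" --pt "0 -53 0 0 0 -3 85" --pt "0 -53 0 0 0 -3 85" --pt "0 -53 0 0 0 -3 85" --pt "0 -53 0 0 0 -3 85" --pt "0 -53 0 0 0 -3 85" --pt "0 -53 0 0 0 -3 85"

```text
clock: 14.5
position: [0.535, -0.2109, 0.1641]
tool_rot: [2.325, 1.57, 0.324]
force: [0.5, -0.3, -0.3]
grip_width: 0.0851
```

Call:
play_rows --pt "0 -53 0 0 0 -3 85" --pt "0 -53 0 0 0 -3 85" --pt "-1 -53 0 0 0 -2 85" --pt "-1 -50 0 0 0 0 85" --pt "0 0 0 0 0 0 85"

```text
clock: 15.12
position: [0.5311, -0.4225, 0.1637]
tool_rot: [0.075, 1.569, -2.068]
force: [0.0, 1.0, -0.9]
grip_width: 0.0854
```

Call:
play_rows --pt "0 0 -45 0 0 0 85" --pt "0 0 -45 0 0 0 85" --pt "0 0 -17 0 0 0 60" --pt "0 0 -11 0 0 0 30" --pt "0 0 0 0 0 0 10" --pt "0 0 0 0 0 0 10" --pt "0 0 0 0 0 0 10" --pt "0 0 0 0 0 0 10"

```text
clock: 16.12
position: [0.5338, -0.4188, 0.0473]
tool_rot: [1.586, 1.569, -0.553]
force: [0.5, 0.8, 7.8]
grip_width: 0.0176
```

Call:
play_rows --pt "0 0 20 0 0 0 10" --pt "0 0 50 0 0 0 10" --pt "0 0 50 0 0 0 10" --pt "0 50 0 0 0 3 10" --pt "0 55 0 0 0 3 10" --pt "0 55 0 0 0 3 10" --pt "0 55 0 0 0 3 10" --pt "0 55 0 0 0 3 10"

```text
clock: 17.12
position: [0.5329, -0.1466, 0.1672]
tool_rot: [2.18, 1.57, 0.305]
force: [1.2, 0.1, -2.7]
grip_width: 0.0176
```

Call:
play_rows --pt "0 55 0 0 0 3 10" --pt "0 55 0 0 0 3 10" --pt "0 55 0 0 0 3 10" --pt "-17 55 0 0 0 2 10" --pt "-17 55 0 0 0 2 10" --pt "-20 55 0 0 0 0 10" --pt "-25 55 0 0 0 0 10" --pt "-25 50 0 0 0 0 10"

```text
clock: 18.12
position: [0.4282, 0.2885, 0.1672]
tool_rot: [2.62, 1.57, 0.97]
force: [1.4, 0.5, -3.3]
grip_width: 0.0177
```

Call:
play_rows --pt "-15 11 0 0 0 0 10" --pt "-15 11 0 0 0 0 10" --pt "0 0 -40 0 0 0 10" --pt "0 0 -40 0 0 0 10" --pt "0 0 -22 0 0 0 10" --pt "0 0 -8 0 0 0 10" --pt "0 0 -4 0 0 0 10" --pt "0 0 0 0 0 0 10"

```text
clock: 19.12
position: [0.3995, 0.309, 0.0528]
tool_rot: [2.524, 1.57, 0.874]
force: [0.5, -0.7, -3.3]
grip_width: 0.0178
```

Run:
```python
from h import *
a=grab('top');b=grab('scene')
x=cv2.resize(a[100:260,180:380],(500,400),interpolation=cv2.INTER_CUBIC)
b=cv2.resize(b[140:270,345:445],(300,400),interpolation=cv2.INTER_CUBIC)
cv2.imwrite('pics/c7.png',np.hstack([x,b])[:,:,::-1])
```

```text
(no output)
```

View pics/c7.png

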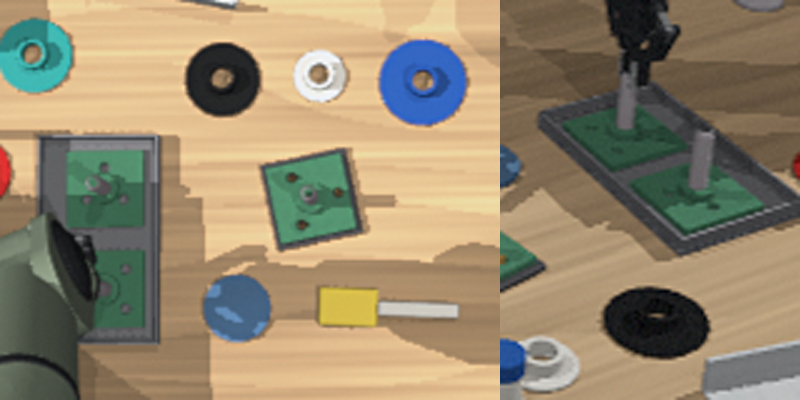

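Call:
play_rows --pt "0 0 -1 0 0 0 10" --pt "0 0 0 0 0 0 60" --pt "0 0 0 0 0 0 85" --pt "0 0 0 0 0 0 85" --pt "0 0 40 0 0 0 85" --pt "0 0 55 0 0 0 85"

```text
clock: 19.98
position: [0.3986, 0.3081, 0.1464]
tool_rot: [-0.545, 1.568, -2.195]
force: [0.6, 0.9, 0.1]
grip_width: 0.0851
```

```bash
cat > tiers.py <<'E'
from h import *
def tiers(im,boxes):
    hsv=cv2.cvtColor(im,cv2.COLOR_RGB2HSV)
    for nm,lo,hi,z,zc in [('blue',(105,150,60),(125,255,255),.005,.005),('black',(0,0,0),(180,255,55),.005,.005),('white',(0,0,120),(180,45,255),.005,.005),('foot',(60,80,40),(90,255,200),.016,0)]:
        if nm not in boxes: continue
        m=cv2.inRange(hsv,lo,hi);k=np.zeros_like(m);x0,x1,y0,y1=boxes[nm];k[y0:y1,x0:x1]=m[y0:y1,x0:x1]
        cs,_=cv2.findContours(cv2.morphologyEx(k,cv2.MORPH_CLOSE,np.ones((3,3))),cv2.RETR_EXTERNAL,cv2.CHAIN_APPROX_NONE)
        if not cs: print(nm,'none');continue
        q=max(cs,key=cv2.contourArea)
        W=np.array([w('top',a[0][0],a[0][1],z)[:2]*1000 for a in q],np.float32)
        r=cv2.minAreaRect(W);e=cv2.minEnclosingCircle(W);print(nm,np.round(r[0],1),np.round(r[1]),round(r[2],1),'circ',np.round(e[0],1),round(e[1],1))
B={'blue':(315,390,95,165),'black':(235,292,100,165),'white':(285,325,105,150),'foot':(275,335,150,210)}
E
python3 -c "
from tiers import *
tiers(grab('top'),B)"
```

```text
blue [ 678.4 -127.7] [112. 112.] 44.5 circ [ 678.4 -127.9] 57.8
black [685.1 146.9] [93. 94.] 89.7 circ [685.6 146.6] 49.5
white [688.7  14.6] [69. 69.] 89.4 circ [689.1  13. ] 36.2
foot [519.3  26.6] [105. 104.] 11.5 circ [520.7  27.7] 71.2
```

Call:
play_rows --pt "28 -44 0 0 0 0 85" --pt "28 -44 0 0 0 0 85" --pt "28 -44 0 0 0 0 85" --pt "28 -44 0 0 0 0 85" --pt "28 -44 0 0 0 0 85" --pt "28 -44 0 0 0 0 85" --pt "28 -44 0 0 0 0 85" --pt "28 -44 0 0 0 0 85"

```text
clock: 21.02
position: [0.6238, -0.0447, 0.1459]
tool_rot: [-2.766, 1.571, 1.867]
force: [0.3, 0.5, 0.4]
grip_width: 0.0852
```

Call:
play_rows --pt "28 -42 0 0 0 0 85" --pt "27 -42 -20 0 0 0 85" --pt "0 0 -50 0 0 0 85" --pt "0 0 -50 0 0 0 85" --pt "0 0 -12 0 0 0 85" --pt "0 0 0 0 0 0 85"

```text
clock: 21.78
position: [0.6783, -0.1274, 0.0145]
tool_rot: [-0.413, 1.571, -2.063]
force: [0.6, -0.5, 0.6]
grip_width: 0.0853
```

Call:
play_rows --pt "0 -0.5 -5 0 0 0 55" --pt "0 0 -2 0 0 0 35" --pt "0 0 0 0 0 0 30" --pt "0 0 0 0 0 0 30" --pt "0 0 0 0 0 0 30" --grip_force 50

```text
clock: 22.4
position: [0.6782, -0.1278, 0.0072]
tool_rot: [1.586, 1.571, -0.064]
force: [0.5, 0.1, -0.2]
grip_width: 0.0301
```

Call:
play_rows --pt "0 0 10 0 0 0 30" --pt "0 0 30 0 0 0 30" --pt "0 0 50 0 0 0 30" --pt "0 0 55 0 0 0 30" --pt "0 0 0 0 0 0 30"

```text
clock: 23.02
position: [0.6802, -0.1286, 0.1573]
tool_rot: [1.516, 1.564, -0.134]
force: [0.3, -0.1, -0.0]
grip_width: 0.0301
```

Run:
```python
from h import *
a=grab('top');b=grab('scene')
print(telemetry.observe()['force'])
x=cv2.resize(a[60:220,240:440],(400,320),interpolation=cv2.INTER_CUBIC)
b=cv2.resize(b[120:280,260:460],(400,320),interpolation=cv2.INTER_CUBIC)
cv2.imwrite('pics/c8.png',np.hstack([x,b])[:,:,::-1])
```

```text
[ 0.8153072  -0.05378107  0.42397574]
```

View pics/c8.png

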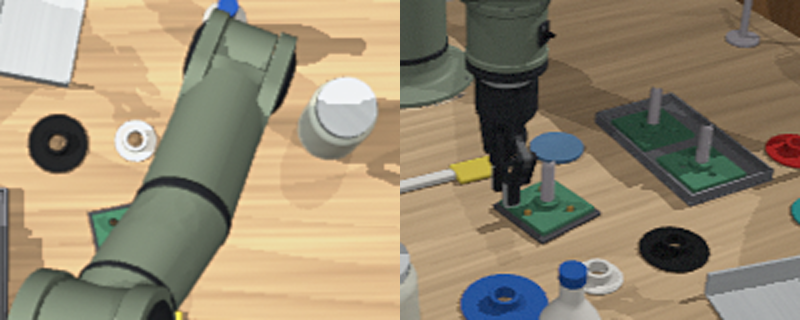

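The fingers closed to 30 mm without catching the neck, and the blue tier is still on the table. I'll check whether it moved.

Run:
```python
from h import *
def f(im):
    h=cv2.cvtColor(im,cv2.COLOR_RGB2HSV);m=cv2.inRange(h,(105,150,40),(125,255,255));k=np.zeros_like(m);k[245:295,285:342]=m[245:295,285:342]
    ys,xs=np.nonzero(k);print(len(xs),xs.min(),xs.max(),ys.min(),ys.max(),xs.mean(),ys.mean())
f(cv2.imread('pics/s0.png')[:,:,::-1].copy());f(cv2.imread('pics/s5.png')[:,:,::-1].copy());im=grab('scene');f(im);o=telemetry.observe();print(o['position'],o['grip_width'])
```

```text
995 291 341 252 286 312.01608040201006 271.3698492462312
996 291 341 252 286 311.9949799196787 271.3734939759036
995 291 341 252 286 312.01608040201006 271.3698492462312
[ 0.6778474  -0.12752136  0.15180731] 0.0299004299128097
```

Call:
play_rows --pt "0 0 -50 0 0 0 52" --pt "0 0 -50 0 0 0 52" --pt "0 0 -30 0 0 0 52" --pt "0 0 -10 0 0 0 52" --pt "0 0 -3 0 0 0 52" --pt "0 0 -2 0 0 0 52" --pt "0 0 0 0 0 0 52"

```text
clock: 24.05
position: [0.6786, -0.1278, 0.0079]
tool_rot: [1.582, 1.57, -0.068]
force: [-0.5, 0.7, 0.4]
grip_width: 0.0519
```

Run:
```python
from h import *
b=grab('scene')
o=telemetry.observe();print(o['force'],o['position'],o['grip_width'])
b=cv2.resize(b[220:300,270:370],(800,640),interpolation=cv2.INTER_CUBIC)
cv2.imwrite('pics/c9.png',b[:600,:,::-1])
```

```text
[0.63379928 0.38165704 0.471143  ] [ 0.67853222 -0.12779119  0.00782236] 0.0520205288274148
```

View pics/c9.png

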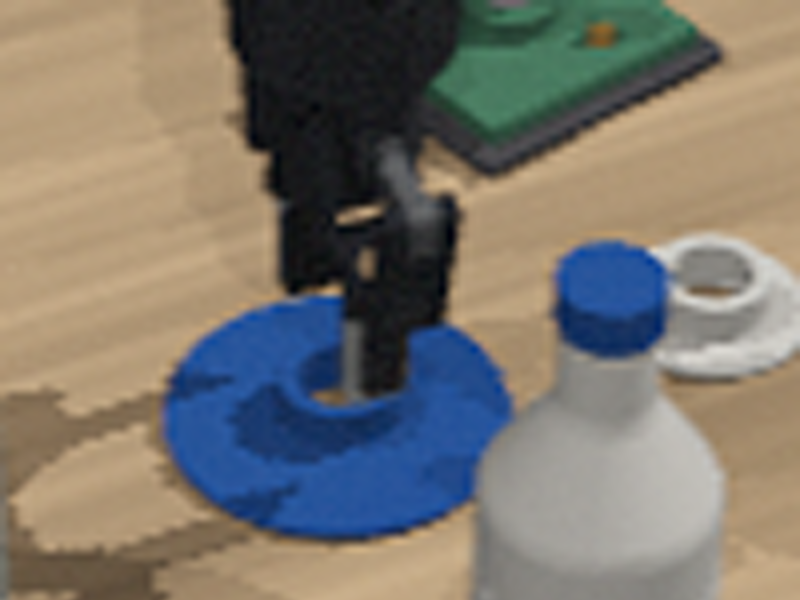

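Run:
```python
from h import *
from scipy.spatial.transform import Rotation as Ro
o=telemetry.observe();R=Ro.from_euler('xyz',o['tool_rot']).as_matrix();print(R.round(3))
p=o['position']
for s in(1,-1):
  for d in(0,.01,.02,.03): print(s,d,((px('scene',p+R[:,1]*.026*s+[0,0,d])-[270,220])*8).round())
for z in (.005,.02): print(z,((px('scene',[.6784,-.1278,z])-[270,220])*8).round())
```

```text
[[ 0.001  0.997 -0.079]
 [-0.    -0.079 -0.997]
 [-1.     0.001 -0.   ]]
1 0 [360. 444.]
1 0.01 [360. 421.]
1 0.02 [361. 399.]
1 0.03 [361. 376.]
-1 0 [301. 348.]
-1 0.01 [301. 326.]
-1 0.02 [301. 304.]
-1 0.03 [301. 281.]
0.005 [330. 401.]
0.02 [330. 368.]
```

Call:
play_rows --pt "0 0 -4 0 0 0 52" --pt "0 0 -4 0 0 0 52" --pt "0 0 -3 0 0 0 52" --pt "0 0 0 0 0 0 52"

```text
clock: 24.6
position: [0.6779, -0.1278, -0.0044]
tool_rot: [-1.494, 1.57, 3.139]
force: [0.1, -0.0, -0.4]
grip_width: 0.052
```

Call:
play_rows --pt "0 0 -3 0 0 0 52" --pt "0 0 -2 0 0 0 52" --pt "0 0 0 0 0 0 52" --pt "0 0 0 0 0 0 35" --pt "0 0 0 0 0 0 30" --pt "0 0 0 0 0 0 30"

```text
clock: 25.35
position: [0.6782, -0.1278, -0.0083]
tool_rot: [2.369, 1.57, 0.718]
force: [-4.1, 1.3, 7.9]
grip_width: 0.0393
```

Call:
play_rows --pt "0 0 0 0 0 0 52" --pt "0 0 0 0 0 0 52" --pt "0 0 -2 0 0 0 52" --pt "0 0 -2 0 0 0 52" --pt "0 0 0 0 0 0 52"

```text
clock: 25.98
position: [0.678, -0.1278, -0.0133]
tool_rot: [-1.602, 1.57, 3.031]
force: [-0.4, -0.1, 0.5]
grip_width: 0.0519
```

Call:
play_rows --pt "0 0 0 0 0 0 35" --pt "0 0 0 0 0 0 30" --pt "0 0 0 0 0 0 30" --pt "0 0 0 0 0 0 30"

```text
clock: 26.48
position: [0.6782, -0.1278, -0.0125]
tool_rot: [1.851, 1.57, 0.201]
force: [-2.1, 0.8, 6.1]
grip_width: 0.0408
```

Call:
play_rows --pt "0 0 5 0 0 0 30" --pt "0 0 20 0 0 0 30" --pt "0 0 50 0 0 0 30" --pt "0 0 55 0 0 0 30" --pt "0 0 15 0 0 0 30" --pt "0 0 0 0 0 0 30"

```text
clock: 27.22
position: [0.6786, -0.1277, 0.1336]
tool_rot: [1.67, 1.569, 0.02]
force: [0.1, -0.7, -1.3]
grip_width: 0.0408
```

Call:
play_rows --pt "-32 31 0 0 0 0 30" --pt "-32 31 0 0 0 0 30" --pt "-32 31 0 0 0 0 30" --pt "-32 31 0 0 0 0 30" --pt "-31 30.4 0 0 0 0 30" --pt "0 0 -20 0 0 0 30" --pt "0 0 0 0 0 0 30"

```text
clock: 28.1
position: [0.5178, 0.0267, 0.1105]
tool_rot: [-1.242, 1.567, -2.892]
force: [0.2, -0.7, -0.9]
grip_width: 0.0405
```

Run:
```python
from h import *
b=grab('scene')
o=telemetry.observe();print(o['force'],o['position'],o['grip_width'])
b=cv2.resize(b[150:260,290:400],(600,600),interpolation=cv2.INTER_CUBIC)
cv2.imwrite('pics/c10.png',b[:,:,::-1])
```

```text
[-0.02610725 -0.92052846 -0.52698513] [0.51849585 0.02624816 0.1112207 ] 0.04097752301657746
```

View pics/c10.png

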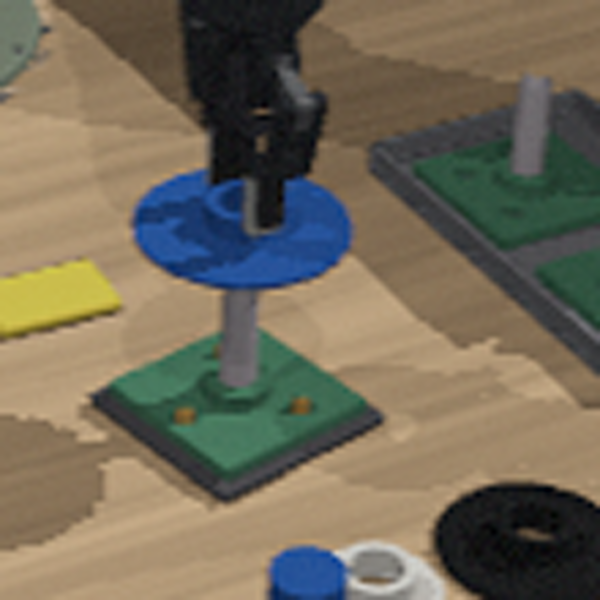

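Foot a sits home with the brass studs showing, and blue is held level above the post. Lowering now.

Call:
play_rows --pt "0.5 0.3 -10 0 0 0 30" --pt "0 0 -10 0 0 0 30" --pt "0 0 -15 0 0 0 30" --pt "0 0 -15 0 0 0 30" --pt "0 0 -15 0 0 0 30" --pt "0 0 0 0 0 0 30"

```text
clock: 28.9
position: [0.5189, 0.0267, 0.0458]
tool_rot: [-1.3, 1.569, -2.95]
force: [-0.6, -0.4, -1.2]
grip_width: 0.0411
```

Call:
play_rows --pt "0 0 -8 0 0 0 30" --pt "0 0 -8 0 0 0 30" --pt "0 0 -3 0 0 0 30" --pt "0 0 0 0 0 0 30"

```text
clock: 29.4
position: [0.5195, 0.0269, 0.0279]
tool_rot: [-1.321, 1.571, -2.971]
force: [0.7, 0.1, -0.3]
grip_width: 0.0409
```

Call:
play_rows --pt "0 0 0 0 0 0 50" --pt "0 0 0 0 0 0 60" --pt "0 0 0 0 0 0 60" --pt "0 0 20 0 0 0 60" --pt "0 0 40 0 0 0 60" --pt "0 0 50 0 0 0 70" --pt "0 0 0 0 0 0 85"

```text
clock: 30.28
position: [0.5213, 0.0271, 0.141]
tool_rot: [1.906, 1.566, 0.256]
force: [0.4, -0.9, -0.4]
grip_width: 0.0847
```

Run:
```python
from tiers import *
b=grab('scene');t=grab('top')
tiers(t,B)
b=cv2.resize(b[180:290,290:420],(520,440),interpolation=cv2.INTER_CUBIC)
cv2.imwrite('pics/c11.png',b[:,:,::-1])
```

```text
blue none
black [696.9 112.5] [86. 90.] 89.6 circ [693.4 107. ] 49.0
white [688.7  14.6] [69. 69.] 89.3 circ [688.6  13.5] 36.4
foot [482.4 -26.9] [ 9. 19.] 52.6 circ [484.3 -24.5] 9.6
```

View pics/c11.png

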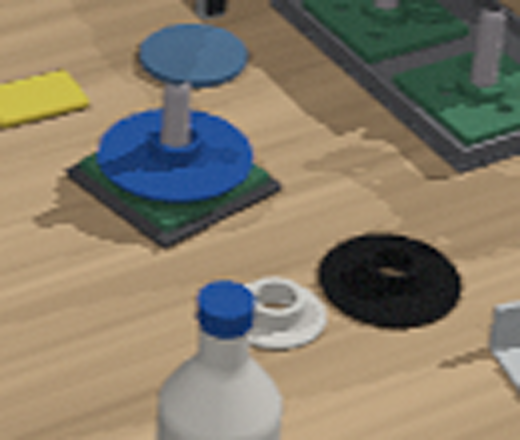

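Blue is seated flat on the foot. Black has been knocked towards white, so I'll move the arm away and re-measure.

Call:
play_rows --pt "0 -50 0 0 0 0 85" --pt "0 -55 0 0 0 0 85" --pt "0 -55 0 0 0 0 85" --pt "0 0 0 0 0 0 85"

```text
clock: 30.88
position: [0.5183, -0.1376, 0.137]
tool_rot: [-0.749, 1.569, -2.405]
force: [0.1, 0.5, -0.1]
grip_width: 0.0851
```

Run:
```python
from tiers import *
t=grab('top');b=grab('scene','s12.png');cv2.imwrite('pics/t12.png',t[:,:,::-1])
tiers(t,B)
print(telemetry.observe()['position'])
hsv=cv2.cvtColor(t,cv2.COLOR_RGB2HSV)
m=cv2.inRange(hsv,(105,150,40),(125,255,255));k=np.zeros_like(m);k[150:210,275:335]=m[150:210,275:335]
q=max(cv2.findContours(k,0,1)[0],key=cv2.contourArea)
W=np.array([w('top',*a[0],.031)[:2]*1000 for a in q],np.float32);print('blue',cv2.minEnclosingCircle(W))
```

```text
blue none
black [693.4 112.5] [86. 97.] 89.6 circ [693.3 107.1] 49.2
white [688.7  14.6] [69. 69.] 89.4 circ [689.1  12.9] 36.2
foot [464.8  62.7] [24. 10.] 55.7 circ [468.3  60.3] 12.2
[ 0.5189425  -0.13323562  0.13690468]
blue ((519.5386962890625, 26.854564666748047), 59.84286117553711)
```

Run:
```python
from tiers import *
tiers(cv2.imread('pics/t12.png')[:,:,::-1].copy(),{'black':(240,302,95,165)})
```

```text
black [693.  106.7] [97. 96.] 62.5 circ [693.5 107. ] 49.2
```

Call:
play_rows --pt "35 48 0 0 0 0 60" --pt "35 48 0 0 0 0 60" --pt "35 48 0 0 0 0 60" --pt "35 48 0 0 0 0 60" --pt "34.3 48 -20 0 0 0 60" --pt "0 0 -50 0 0 0 56" --pt "0 0 -50 0 0 0 56" --pt "0 0 -10 0 0 0 56"

```text
clock: 31.98
position: [0.6911, 0.1083, 0.0042]
tool_rot: [-1.381, 1.565, -3.03]
force: [0.7, -0.1, -0.3]
grip_width: 0.056
```

Call:
play_rows --pt "0 0 0 0 0 0 56" --pt "0 0 -8 0 0 0 56" --pt "0 0 -6 0 0 0 54" --pt "0 0 -4 0 0 0 54" --pt "0 0 -2 0 0 0 54" --pt "0 0 0 0 0 0 54"

```text
clock: 32.72
position: [0.6939, 0.1069, -0.012]
tool_rot: [-1.442, 1.571, -3.092]
force: [0.6, -0.3, -0.3]
grip_width: 0.0539
```

Call:
play_rows --pt "0 0 0 0 0 0 35" --pt "0 0 0 0 0 0 30" --pt "0 0 0 0 0 0 30" --pt "0 0 0 0 0 0 30" --pt "0 0 10 0 0 0 30" --pt "0 0 40 0 0 0 30" --pt "0 0 50 0 0 0 30" --pt "0 0 46 0 0 0 30"

```text
clock: 33.72
position: [0.694, 0.1068, 0.1364]
tool_rot: [1.712, 1.57, 0.061]
force: [0.4, 0.8, -0.9]
grip_width: 0.0405
```

Call:
play_rows --pt "-35 -16 0 0 0 0 30" --pt "-35 -16 0 0 0 0 30" --pt "-35 -16 0 0 0 0 30" --pt "-35 -16 0 0 0 0 30" --pt "-34 -16 0 0 0 0 30" --pt "0 0 -15 0 0 0 30" --pt "0 0 0 0 0 0 30"

```text
clock: 34.6
position: [0.5201, 0.0273, 0.1187]
tool_rot: [-1.938, 1.57, 2.695]
force: [0.3, -0.1, -0.5]
grip_width: 0.0409
```

Call:
play_rows --pt "-0.5 -0.5 -15 0 0 0 30" --pt "0 0 -10 0 0 0 30" --pt "0 0 -15 0 0 0 30" --pt "0 0 -15 0 0 0 30" --pt "0 0 -15 0 0 0 30" --pt "0 0 -8 0 0 0 30" --pt "0 0 -3 0 0 0 30" --pt "0 0 0 0 0 0 30"

```text
clock: 35.6
position: [0.5195, 0.0264, 0.0381]
tool_rot: [1.786, 1.571, 0.136]
force: [0.6, 0.4, -1.4]
grip_width: 0.0408
```

Call:
play_rows --pt "0 0 0 0 0 0 50" --pt "0 0 0 0 0 0 56" --pt "0 0 0 0 0 0 56" --pt "0 0 20 0 0 0 60" --pt "0 0 40 0 0 0 60" --pt "0 -40 40 0 0 0 60" --pt "0 -60 0 0 0 0 60" --pt "0 -60 0 0 0 0 60"

```text
clock: 36.6
position: [0.5197, -0.1349, 0.1387]
tool_rot: [1.765, 1.569, 0.117]
force: [1.2, 0.4, 0.7]
grip_width: 0.0602
```

Run:
```python
from tiers import *
t=grab('top');b=grab('scene')
tiers(t,{'white':(275,325,95,150)})
print(telemetry.observe()['position'])
x=cv2.resize(t[90:260,180:350],(400,400),interpolation=cv2.INTER_CUBIC)
b=cv2.resize(b[180:280,290:390],(400,400),interpolation=cv2.INTER_CUBIC)
cv2.imwrite('pics/c13.png',np.hstack([x,b])[:,:,::-1])
```

```text
white [688.7  14.6] [69. 69.] 89.4 circ [689.1  12.9] 36.2
[ 0.518511   -0.14052252  0.13871493]
```

View pics/c13.png

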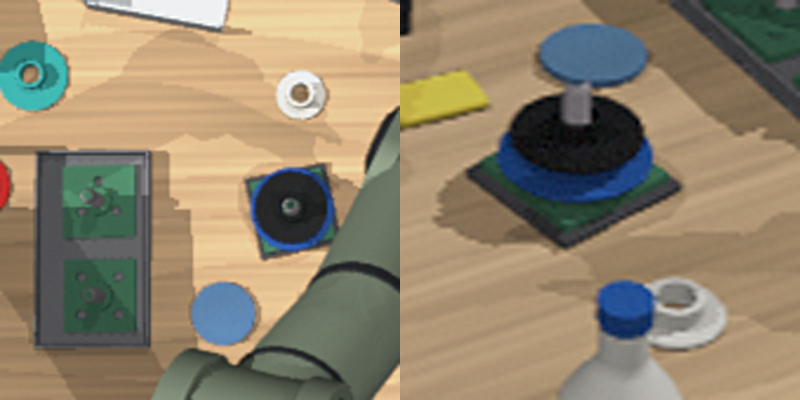

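Black is seated level on blue, and both feet stand flat in the tray. White is next.

Call:
play_rows --pt "42 38 0 0 0 0 60" --pt "42 38 0 0 0 0 60" --pt "43 38 0 0 0 0 60" --pt "43 39 0 0 0 0 60" --pt "0 0 -30 0 0 0 60" --pt "0 0 -50 0 0 0 56" --pt "0 0 -40 0 0 0 56" --pt "0 0 0 0 0 0 56"

```text
clock: 37.7
position: [0.6875, 0.0194, 0.0154]
tool_rot: [-1.389, 1.566, -3.039]
force: [0.8, -0.1, -0.1]
grip_width: 0.0558
```

Call:
play_rows --pt "0.5 -4 0 0 0 0 56" --pt "0 0 0 0 0 0 56"

```text
clock: 37.95
position: [0.6911, 0.0148, 0.0201]
tool_rot: [1.632, 1.568, -0.019]
force: [0.0, -0.2, 0.8]
grip_width: 0.0561
```

Call:
play_rows --pt "-1 -1 -15 0 0 0 56" --pt "0 0 -9 0 0 0 54" --pt "0 0 -4 0 0 0 54" --pt "0 0 0 0 0 0 54" --pt "0 0 0 0 0 0 54"

```text
clock: 38.58
position: [0.6891, 0.0144, -0.0098]
tool_rot: [1.467, 1.571, -0.183]
force: [0.8, -0.0, 0.3]
grip_width: 0.0541
```

Call:
play_rows --pt "0 -0.5 -2 0 0 0 54" --pt "0 0 0 0 0 0 35" --pt "0 0 0 0 0 0 30" --pt "0 0 0 0 0 0 30" --pt "0 0 0 0 0 0 30" --pt "0 0 10 0 0 0 30" --pt "0 0 40 0 0 0 30" --pt "0 0 50 0 0 0 30"

```text
clock: 39.58
position: [0.6884, 0.0139, 0.0889]
tool_rot: [-1.332, 1.569, -2.982]
force: [0.4, 0.1, 0.1]
grip_width: 0.0409
```

Call:
play_rows --pt "-34 2.5 46 0 0 0 30" --pt "-34 2.5 0 0 0 0 30" --pt "-34 2.5 0 0 0 0 30" --pt "-34 2.5 0 0 0 0 30" --pt "-33.5 2.5 0 0 0 0 30" --pt "0 0 -15 0 0 0 30" --pt "0 0 0 0 0 0 30" --pt "0 0 0 0 0 0 30"

```text
clock: 40.58
position: [0.5201, 0.0262, 0.1192]
tool_rot: [0.899, 1.57, -0.752]
force: [-0.7, -0.2, -1.1]
grip_width: 0.0409
```

Call:
play_rows --pt "-0.5 0.5 -15 0 0 0 30" --pt "0 0 -10 0 0 0 30" --pt "0 0 -12 0 0 0 30" --pt "0 0 -12 0 0 0 30" --pt "0 0 -10 0 0 0 30" --pt "0 0 -3 0 0 0 30" --pt "0 0 0 0 0 0 30"

```text
clock: 41.45
position: [0.5189, 0.0268, 0.0569]
tool_rot: [-1.274, 1.571, -2.925]
force: [0.3, 0.1, -0.5]
grip_width: 0.0409
```

Call:
play_rows --pt "0 0 0 0 0 0 50" --pt "0 0 0 0 0 0 56" --pt "0 0 0 0 0 0 56" --pt "0 0 20 0 0 0 60" --pt "0 0 40 0 0 0 60" --pt "0 -40 20 0 0 0 60" --pt "0 -60 0 0 0 0 60" --pt "0 -60 0 0 0 0 60"

```text
clock: 42.45
position: [0.519, -0.1344, 0.1375]
tool_rot: [1.796, 1.57, 0.147]
force: [0.9, 0.0, -0.6]
grip_width: 0.0604
```

Run:
```python
from tiers import *
t=grab('top');b=grab('scene')
for n,lo,hi,z in [('white',(0,0,120),(180,45,255),.071),('black',(0,0,0),(180,255,55),.051),('blue',(105,150,40),(125,255,255),.031)]:
    m=cv2.inRange(cv2.cvtColor(t,cv2.COLOR_RGB2HSV),lo,hi);k=np.zeros_like(m);k[150:210,280:330]=m[150:210,280:330]
    q=max(cv2.findContours(k,0,1)[0],key=cv2.contourArea);W=np.array([w('top',*a[0],z)[:2]*1000 for a in q],np.float32);print(n,cv2.minEnclosingCircle(W))
print(telemetry.observe()['position'])
x=cv2.resize(t[50:260,180:460],(533,400),interpolation=cv2.INTER_CUBIC)
b=cv2.resize(b[180:260,300:353],(266,400),interpolation=cv2.INTER_CUBIC)
cv2.imwrite('pics/c14.png',np.hstack([x,b])[:,:,::-1])
```

```text
white ((519.2144165039062, 26.3498592376709), 37.01426315307617)
black ((520.0010375976562, 26.323471069335938), 49.761199951171875)
blue ((519.553466796875, 26.897254943847656), 59.79776382446289)
[ 0.51798958 -0.14006373  0.13766563]
```

View pics/c14.png

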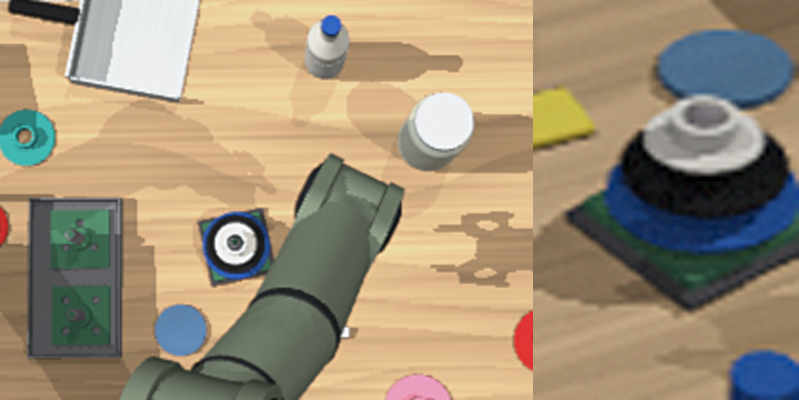

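```bash
python3 -c "
from h import *
print(workorder.job_done())"
```

```text
the job is handed in; nothing more can be done
None
```

I handed the job in at about 42.5 s on the robot clock; no verdict is reported.

- **Foot a:** The matching foot (three holes at 38 mm radius) is home on the studs. The studs showed through its holes, and it measured at x 519.3, y 26.6 mm against a plate centre of about 519, 26–27.
- **Tiers:** Blue, black and white are stacked neck up in that order. In the last pictures all three looked flat, and their axes were within about 1 mm of the post. No orange tier was visible, so I took it as absent.
- **Spare feet:** Feet b and c stand flat and square in the tray, at about ±68 mm along its length. I checked this by eye and from the arm's position at release, not by a separate measurement afterwards.
- **Bystanders:** The arm never came near the jar, coaster or scraper. In the last view the jar and coaster looked unmoved; the arm hid most of the scraper.

**What went wrong on the way:**
- **First blue grasp:** It closed above the neck because the fingertips stood about 20 mm higher than I expected. I regripped lower and the tier did not move.
- **Black tier:** It was knocked about 4 cm sideways during the run, so I measured it again before picking it up.
- **Scene camera:** It disagreed with the top camera by about 1 pixel, so I used the top camera for positions.

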